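# Open the square jar of hazelnuts in the jar brace

## Task

Open the square glass jar of hazelnuts so that the pastries can be topped. Set the jar, still closed, upright and fully down in the fitting square pocket of the wooden jar brace, which keeps it from turning; then unscrew its tight lid anticlockwise (seen from above), turning only until it comes free (a quarter turn or less), and lift it off. Finish still holding the lid in the gripper, level and still, centred 2 to 4 cm above the mouth of the jar, with the jar left standing in the brace and the other things on the counter left where they are.

Things in the scene. Friction and masses are not known exactly. Their poses are not given: they have to be found in the camera images.
- jar: square glass jar of hazelnuts: body 64 x 64 mm, 70 mm high; round neck 49 mm wide, its rim 88 mm above the underside; 0.26 to 0.42 kg. Origin: centre of the underside; z up; x, y square to its flat sides (it looks the same every quarter turn). Starts upright on the counter, closed. Four short thread ridges on the neck, 90 degrees apart, hold the lid's four lugs
- lid: the jar's round aluminium twist-off lid, 62 mm outside diameter, 17 mm high, 0.045 kg. Origin: centre of its skirt's lower edge, 75 mm above the jar's underside when closed; z up; when closed its x lies along the jar's x within 2 degrees. A springy seal under it presses on the rim with about 18 N: about 0.5 N m starts it. Closed, it carries the jar when lifted by the lid
- lid_top (a point): centre of the lid's flat top, 17 mm above the lid's origin. Turned anticlockwise from above the lid climbs 3 mm over the first 42 degrees; its lugs are clear of the thread from 48 degrees on, and at about 71 degrees they meet the next ridges and stop. Between these angles, measured against the jar, it lifts straight off. Clockwise it is stopped within 4 degrees
- lid_mark (a point): an unmarked point on the lid's skirt, 30 mm along the lid's x axis from its centre, 8 mm above its lower edge; it shows how far the lid has been turned
- brace: jar brace, fixed to the counter: pale wooden block 116 x 116 mm, 45 mm high, with a square pocket 68 x 68 mm (2 mm play on each side of the jar) open to the top, mouth bevelled 4 mm; screw heads at the corners. Origin: centre of the underside; x, y square to the pocket; z up. The jar fits in any of four quarter turns; seated, it can still turn about 3 degrees either way
- pocket_floor (a point): the centre of the pocket's floor, 15 mm above the counter, 30 mm below the top of the block
- round_jar_0: bystander (loose): round closed jam jar, 62 mm wide, 85 mm high, standing at the left towards the back; origin at the centre of its underside
- round_jar_1: bystander (fixed): a second such round jam jar to its left; origin at the centre of its underside
- tongs: bystander (fixed): steel bread tongs, 222 x 45 x 18 mm, lying at the front left; origin at the centre of the underside
- card_reader: bystander (loose): small square card reader, 68 x 68 x 14 mm, lying at the front; origin at the centre of the underside
- order_pad: bystander (fixed): order pad with black cover, 120 x 90 x 16 mm, lying at the front right; origin at the centre of the underside

How it is judged:
On the way, in this order (a step that is already met when the one before it is completed fails the run):
1. the closed jar stands fully down in the brace's pocket (horizontal distance between jar and pocket_floor below 0.006 m and z of jar in the frame of pocket_floor below 0.004 m and angle between jar's own z axis and vertical below 0.06 rad and z of lid in the frame of jar below 0.0768 m and y of lid_mark in the frame of jar below 0.01 m), for 0.2 s.
2. the lid has been turned anticlockwise and its lugs are clear of the thread, the jar still seated (y of lid_mark in the frame of jar above 0.0222 m and z of lid in the frame of jar above 0.077 m and z of jar in the frame of pocket_floor below 0.004 m), for 0.1 s.
At the end, for the whole second after the job is handed in: Jar upright (3 deg), fully down (4 mm) and centred (6 mm) in the pocket; lid, turned 48 to 132 deg anticlockwise from closed, held by the fingers alone, clear of the jar, its lower edge 2 to 47 mm above the rim, centred within 15 mm, level within 8 deg, still (horizontal distance between jar and pocket_floor below 0.006 m and z of jar in the frame of pocket_floor below 0.004 m and angle between jar's own z axis and vertical below 0.06 rad and z of lid in the frame of jar between 0.09 and 0.135 m and horizontal distance between lid and jar below 0.015 m and angle between lid's own z axis and vertical below 0.15 rad and y of lid_mark in the frame of jar above 0.0222 m and contact force between lid and jar below 0.05 N and contact force between lid and the fingers above 2 N and linear speed of each of lid, jar below 0.02 m/s); the arm keeps its last pose, push and grip.
It fails at once if the jar is tipped over (angle between jar's own z axis and vertical above 0.5 rad).
It fails at once if the loose round jam jar or the card reader is pushed more than 3 cm (distance of any of round_jar_0, card_reader from where it was at the start of the episode above 0.03 m).
It also fails if it takes over 42 s, if anything falls off the work surface, if the arm or the gripper's body presses on something with over 40 N, if the wrist force passes 120 N, or if a joint passes its speed limit or range.

## Robot

A 7-joint arm with a two-finger parallel gripper is mounted at the origin on a cart in front of the work surface, level with it; the furniture and walls round the work are solid. World frame = base frame: x ahead of the robot, y to its left, z up, the work surface at z = 0. Lengths are in m, angles in rad, forces in N, time in s.
With the tool pointing down it reaches from about 0.35 to 0.9 m from the base axis. Payload 8.1 kg.
Tool frame: the origin (TCP) lies midway between the tips of the shut fingers; the grasp point (between the pads) lies 19 mm behind it (arm.pinch_z is the distance from the TCP to the grasp point, in m); z points along the fingers, y is the direction in which the jaws open and shut (so a half turn about z gives the same grasp; the last joint's range is limited). The gripper opens to 92 mm and grips with 3 to 60 N. Pads are 19 mm wide; open, the fingers measure 130 mm over their backs; the gripper's body (75 mm by 190 mm) begins 47 mm behind the grasp point.
Start: joints at [1.006, 0.434, 0.025, 1.573, -0.012, 1.134, -0.075], TCP at [0.278, -0.56, 0.227] pointing down, gripper open.
Joint ranges: [-2.62, 2.62], [-0.44, 2.09], [-1.27, 1.32], [0.08, 2.57], [-1.32, 4.46], [0.12, 2], [-2.74, 2.74]. Speed limits (rad/s): [2.22, 2.22, 3.01, 3.01, 3.14, 3.14, 3.14].

## Interface

Orientations are given as a rotation vector (axis times angle).
In Python, from cell import arm, eyes gives the robot as it stands.
- The arm moves only by the tool apply_moves, never from a script. Its argument "targets" is one flat list of numbers, 5 for each row, row after row: the closure, from 0 (fully open) to 1 (shut), then the shift along the tool's x, y, z each as a share of 40 cm, from -1 to 1, then the turn about the tool's z as a share of pi/2 rad, from -1 to 1. A call has 1 to 20 rows; each row shifts and turns the commanded pose from where the row before left it, along the tool's axes as they then stand; what a row does not reach is not made up. A row lasts 1/8 s, in which the tool goes at most 62.5 mm and 10.7 degrees, less where a joint would pass 70% of its speed; a pose out of reach is approached as far as the arm can. A call with a number of a shift or a turn outside -1 to 1 is refused whole. A call with a gripper value outside its range is refused whole. The fingers move at their own pace and stop on an object; "grip_force" is the grip in N (left out, the last holds). Time passes only in rows, so rows that do not move let the fingers close. It gives the time, the measured TCP pose, the force and the opening at its end, in the units of the state.
- arm.observe(): the state, without advancing time (a new reading comes with each control period).
- eyes.get_image(name): name is "scene" or "top" or "wrist"; returns the picture (480x640x3 uint8, red, green, blue); there is no depth.
- eyes.camera_params(name): a dict with "camera_matrix" (3x3 intrinsics, pixels), "xyz" and "attitude" of the camera in the world; the wrist camera has in their place "hand_eye" (4x4, takes a point from camera to tool coordinates, whose origin is the TCP and whose axes are the flange's). Camera axes: x right, y down, z forward; pixel columns grow to the right and rows downward; lengths in m; the calibration is good to about 2 mm. The wrist camera is an equidistant fisheye: a pixel r from the principal point sees the ray r / f radians off the axis. A picture is of the moment at which its call begins: read the wrist's pose just before it. camera_params takes no time and is no camera call.
- arm.sign_off(): hands the job in, once; it reports no verdict.
The state is a dict: "clock": time; "joints": joint angles; "dq": joint speeds; "joint_efforts": joint torques, N m; "position": TCP position; "ee_rot": TCP orientation; "force": force on the tool from outside, world axes, zero at the start; "ft_torque": the same for the moment, N m; "width": opening from 0.0 (shut) to 1.0 (fully open).
Only numpy, scipy, OpenCV 4.12 (cv2) and the standard library are available. Lean on these libraries where they do the work, as an engineer would, in place of code of your own. Each camera call takes 0.05 s, during which the arm holds its last target.

## Working session

There is one attempt and no reset: what is moved stays moved. The work goes in short steps, Python scripts to look and compute and a tool call to move; the robot and the scene stay as the last step left them, time stands still between calls to the robot, and variables do not carry over. Pictures are saved under pics/ and viewed, and the job is handed in when it is done.

Besides the shell and the picture viewer there is one more tool, called after "Emit:" as name(argument=value, ...), one argument or row to a line, values as JSON. apply_moves: Moves the arm, as the interface text tells. Its arguments: {"type":"object","properties":{"targets":{"type":"array"},"grip_force":{"type":"number"}},"required":["targets"]}

```bash
ls; mkdir -p pics; python3 - <<'E'
from cell import arm, eyes
import cv2
print(arm.observe()); print(arm.pinch_z)
for n in ("scene","top","wrist"):
    print(n,eyes.camera_params(n))
    cv2.imwrite(f"pics/{n}0.png",eyes.get_image(n)[:,:,::-1])
E
```

```text
pics
{'clock': 0.0, 'joints': array([ 1.00641559,  0.4352043 ,  0.02494681,  1.57408079, -0.01157212,
        1.13398858, -0.07511634]), 'dq': array([ 0.00183599,  0.00113052,  0.00110082, -0.00069417, -0.00052137,
       -0.00071005, -0.00094917]), 'joint_efforts': array([ 5.55677889e-04, -6.67837644e+01,  9.85536352e-01, -3.14457214e+01,
       -6.05699373e-02,  4.27664851e-02,  2.11254055e-04]), 'position': array([ 0.27819655, -0.55911291,  0.22596259]), 'ee_rot': array([-3.05682771e+00, -7.18526095e-01,  7.84250127e-04]), 'force': array([-0.04031409,  0.45937242, -0.06883549]), 'ft_torque': array([0.01155444, 0.03099467, 0.0149746 ]), 'width': 1.0015284467368448}
0.0188
scene {'camera_matrix': array([[617.26088645,   0.        , 319.40824232],
       [  0.        , 617.26088645, 242.39158485],
       [  0.        ,   0.        ,   1.        ]]), 'xyz': array([-0.43865416,  0.70920555,  0.69955313]), 'attitude': array([-1.08292879,  2.06424849, -1.23767469])}
top {'camera_matrix': array([[555.14197094,   0.        , 322.0401414 ],
       [  0.        , 555.14197094, 238.13712704],
       [  0.        ,   0.        ,   1.        ]]), 'xyz': array([0.29473106, 0.07454709, 1.493325  ]), 'attitude': array([-2.12051644,  2.15341815, -0.21748751])}
wrist {'camera_matrix': array([[371.64829954,   0.        , 315.54117705],
       [  0.        , 371.64829954, 235.21551197],
       [  0.        ,   0.        ,   1.        ]]), 'hand_eye': array([[ 4.99790635e-04, -9.58960145e-01, -2.83540455e-01,
         7.74105539e-02],
       [ 9.99999871e-01,  5.04218926e-04,  5.73629478e-05,
         1.06688271e-03],
       [ 8.79576830e-05, -2.83540447e-01,  9.58960274e-01,
        -1.57947729e-01],
       [ 0.00000000e+00,  0.00000000e+00,  0.00000000e+00,
         1.00000000e+00]])}
```

View pics/scene0.png

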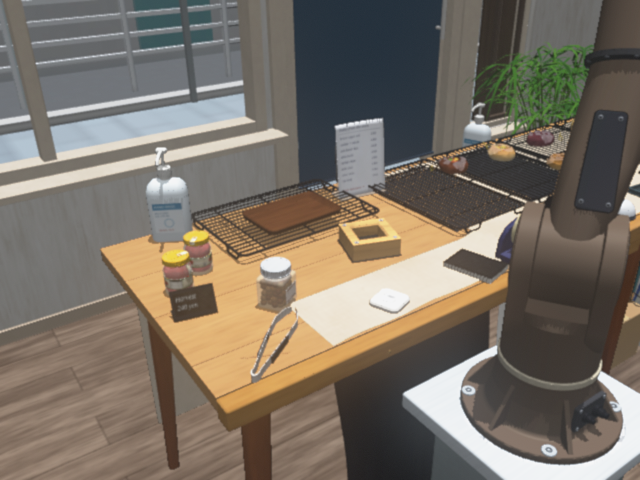

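View pics/top0.png

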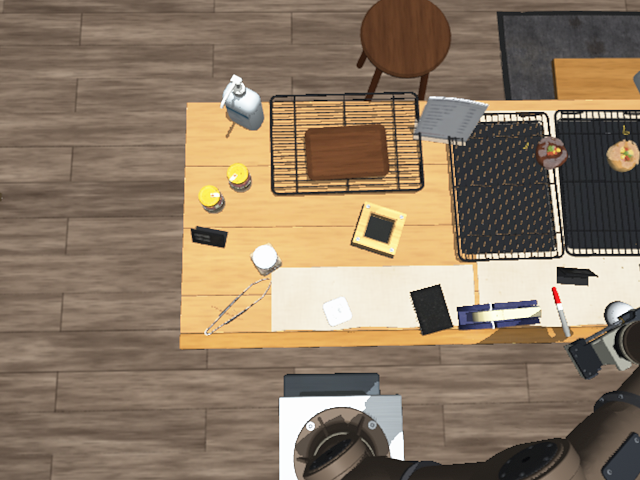

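View pics/wrist0.png

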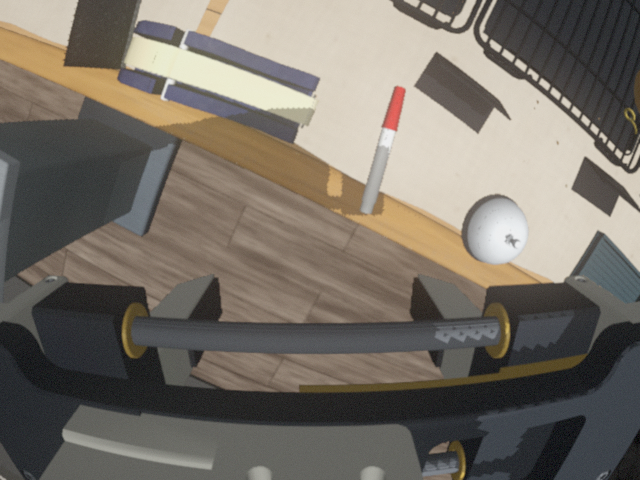

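The top picture shows the jar lid at about (265,258), the brace at (379,229), the card reader at (337,312), and the jam jars at (238,177) and (210,197). Next I'll zoom in to measure these.

```bash
cat > h.py <<'E'
import numpy as np, cv2
from scipy.spatial.transform import Rotation as R
from cell import arm, eyes
def ray_plane(name,uv,z):
    p=eyes.camera_params(name); K=p["camera_matrix"]; Rm=R.from_rotvec(p["attitude"]).as_matrix()
    d=Rm@np.linalg.inv(K)@np.array([uv[0],uv[1],1.]); c=p["xyz"]
    return c+d*(z-c[2])/d[2]
def proj(name,P):
    p=eyes.camera_params(name); K=p["camera_matrix"]; Rm=R.from_rotvec(p["attitude"]).as_matrix()
    q=K@(Rm.T@(np.asarray(P,float)-p["xyz"])); return q[:2]/q[2]
def wproj(P,pos,rv):
    p=eyes.camera_params("wrist"); K=p["camera_matrix"]; H=p["hand_eye"]
    t=R.from_rotvec(rv).as_matrix().T@(np.asarray(P,float)-pos)
    c=H[:3,:3].T@(t-H[:3,3]); th=np.arctan2(np.hypot(c[0],c[1]),c[2]); ph=np.arctan2(c[1],c[0])
    return np.array([K[0,2]+K[0,0]*th*np.cos(ph),K[1,2]+K[1,1]*th*np.sin(ph)])
def wray(uv,pos,rv,z):
    p=eyes.camera_params("wrist"); K=p["camera_matrix"]; H=p["hand_eye"]
    a=(uv[0]-K[0,2])/K[0,0]; b=(uv[1]-K[1,2])/K[1,1]; th=np.hypot(a,b); s=np.sinc(th/np.pi)
    d=np.array([a*s,b*s,np.cos(th)])
    Rm=R.from_rotvec(rv).as_matrix(); d=Rm@H[:3,:3]@d; c=pos+Rm@H[:3,3]
    return c+d*(z-c[2])/d[2]
E
python3 - <<'E'
from h import *
for n,uv,z in (("jar lid",(265,258),.092),("brace",(379,229),.045),("reader",(337,312),.014),("rj0",(238,175),.085),("rj1",(210,196),.085)): print(n,ray_plane("top",uv,z))
im=cv2.imread("pics/top0.png")
c=im[235:285,235:295]; d=im[195:265,340:420]
cv2.imwrite("pics/tc.png",np.hstack([cv2.resize(c,(480,400),interpolation=2),cv2.resize(d,(457,400),interpolation=2)])[:, :800])
cv2.imwrite("pics/tb.png",cv2.resize(d,(640,560),interpolation=2))
s=cv2.imread("pics/scene0.png"); cv2.imwrite("pics/sj.png",cv2.resize(s[245:325,240:320],(600,600),interpolation=2))
E
```

```text
jar lid [0.5007482  0.18668385 0.092     ]
brace [ 0.5814469  -0.11282775  0.045     ]
reader [0.36515229 0.00259581 0.014     ]
rj0 [0.72288629 0.25823197 0.085     ]
rj1 [0.66689963 0.33036722 0.085     ]
```

View pics/tb.png

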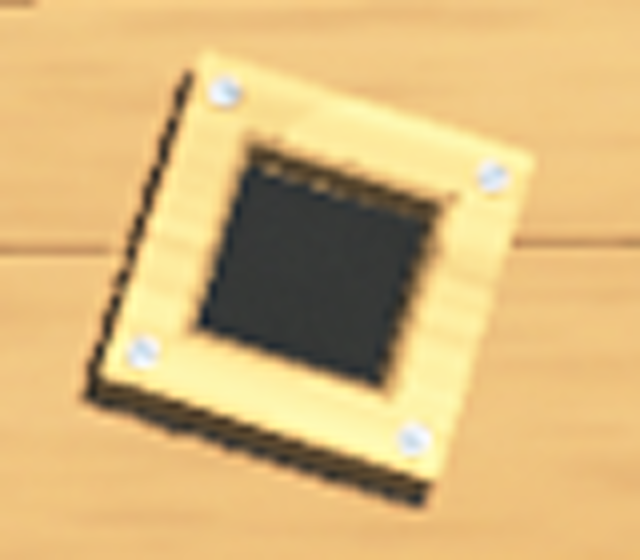

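View pics/tc.png

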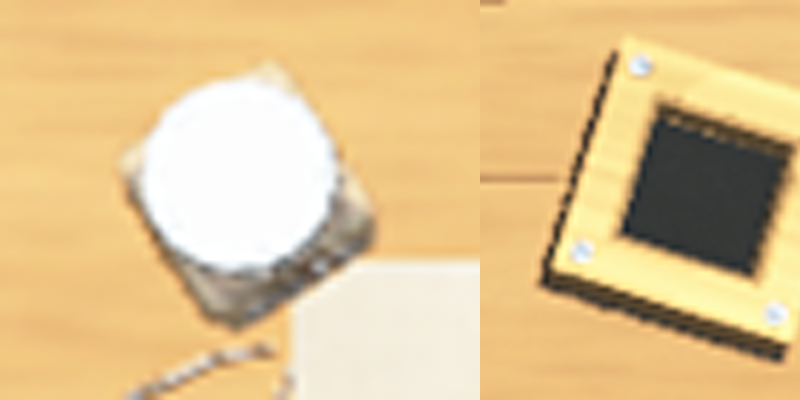

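View pics/sj.png

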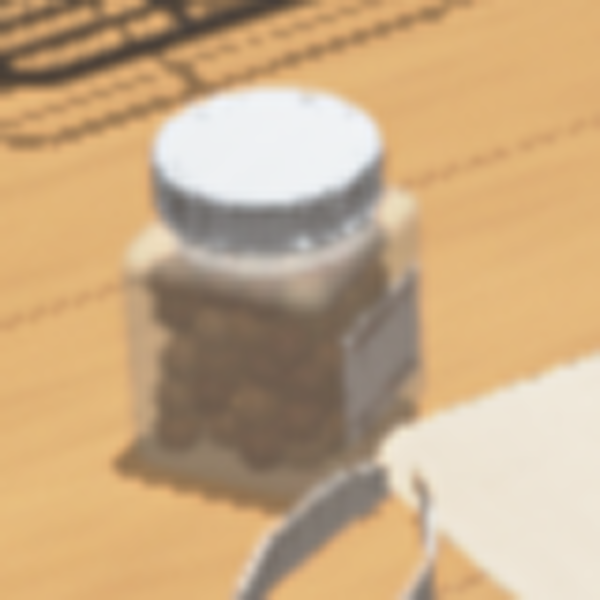

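```bash
python3 - <<'E'
from h import *
from scipy.optimize import least_squares
g=lambda c,o,s=8:[(c[0]+.5)/s-.5+o[0],(c[1]+.5)/s-.5+o[1]]
B=[g(c,(340,195)) for c in ((203,53),(535,157),(432,482),(105,378))]
def mod(p,h,zs): return [np.array([p[0]+h*2**.5*np.cos(p[2]+k*np.pi/2),p[1]+h*2**.5*np.sin(p[2]+k*np.pi/2),z]) for k,z in zip(range(4),zs)]
W=np.array([ray_plane("top",b,.045) for b in B]); print(W)
print("brace c",W.mean(0)); e=[(np.degrees(np.arctan2(*(W[(i+1)%4]-W[i])[1::-1]))) for i in range(4)]
print("edges",e,[np.linalg.norm(W[(i+1)%4]-W[i]) for i in range(4)])
print("lid",ray_plane("top",g((239,173),(235,235)),.092))
# jar corners (order left,top at z=.07 ; right,bottom at z=0)
J=[((125,163),.07),((272,63),.07),((372,240),0),((235,325),0)]
P=np.array([ray_plane("top",g(c,(235,235)),z) for c,z in J]); print(P)
for a,b in ((0,1),(3,2)): print(np.degrees(np.arctan2(*(P[b]-P[a])[1::-1])),np.linalg.norm((P[b]-P[a])[:2]))
print(P.mean(0))
o=arm.observe(); print(R.from_rotvec(o["ee_rot"]).as_matrix(), o["clock"])
# predicted wrist view if tool over (x,y,.22)
E
```

```text
[[ 0.65819062 -0.07764242  0.045     ]
 [ 0.62097826 -0.18805186  0.045     ]
 [ 0.51134409 -0.14895157  0.045     ]
 [ 0.54772452 -0.04162769  0.045     ]]
brace c [ 0.58455937 -0.11406839  0.045     ]
edges [np.float64(-108.62585846327218), np.float64(160.3715645581436), np.float64(71.2744744776418), np.float64(-18.05727158381507)] [np.float64(0.1165118219124616), np.float64(0.11639795827403894), np.float64(0.11332232974710427), np.float64(0.11618873373652691)]
lid [0.50542922 0.18811816 0.092     ]
[[0.51252402 0.22667135 0.07      ]
 [0.5446866  0.17925429 0.07      ]
 [0.49571085 0.15062945 0.        ]
 [0.46750773 0.19685221 0.        ]]
-55.85129187466905 0.057295801083574745
-58.61026803538002 0.05414757245321194
[0.5051073  0.18835182 0.035     ]
[[ 8.95262454e-01  4.45538742e-01 -6.06578933e-04]
 [ 4.45539149e-01 -8.95261844e-01  1.04757768e-03]
 [-7.63105344e-05 -1.20811162e-03 -9.99999267e-01]] 0.15
```

```bash
python3 - <<'E'
from h import *
o=arm.observe(); 
for dx in (-.06,-.03,0):
  for z in (.2,.23):
    Rm=R.from_rotvec(o["ee_rot"]).as_matrix(); pos=np.array([.505,.188,z])+Rm@[dx,0,0]
    print(dx,z,wproj([.505,.188,.092],pos,o["ee_rot"]),wproj([.505,.188,.0],pos,o["ee_rot"]), Rm.T@(pos-o["position"]))
E
```

```text
-0.06 0.2 [314.24526968 152.65650664] [314.70101795 146.41922909] [ 0.47586635 -0.56789672  0.0267619 ]
-0.06 0.23 [314.42474679 150.19795146] [314.80319671 145.02343506] [ 0.47586406 -0.56793297 -0.00323808]
-0.03 0.2 [314.24985623 193.92605631] [314.69636789 177.297075  ] [ 0.50586635 -0.56789672  0.0267619 ]
-0.03 0.23 [314.42483008 187.39542986] [314.79741814 173.55028521] [ 0.50586406 -0.56793297 -0.00323808]
0 0.2 [314.26422859 233.63013207] [314.69561168 207.51163967] [ 0.53586635 -0.56789672  0.0267619 ]
0 0.23 [314.43200545 223.44099591] [314.79462914 201.55298686] [ 0.53586406 -0.56793297 -0.00323808]
```

Emit:
apply_moves(
  targets=[0, 0.07, -0.079, 0, 0, 0, 0.07, -0.079, 0, 0, 0, 0.07, -0.079, 0, 0, 0, 0.07, -0.079, 0, 0, 0, 0.07, -0.079, 0, 0, 0, 0.07, -0.079, 0, 0, 0, 0.07, -0.079, 0, 0, 0, 0.07, -0.079, 0, 0, 0, 0.07, -0.079, 0, 0, 0, 0.07, -0.079, 0, 0, 0, 0.07, -0.079, 0, 0, 0, 0.07, -0.079, 0, 0, 0, 0.07, -0.079, 0, 0, 0, 0.07, -0.079, 0, 0, 0, 0.07, -0.079, 0, 0, 0, 0.07, -0.079, 0, 0, 0, 0.07, -0.079, 0, 0, 0, 0.07, -0.079, 0, 0, 0, 0, 0, 0, 0],
  grip_force=50,
)

```text
clock: 2.52
position: [0.4761, 0.1777, 0.2265]
ee_rot: [-3.055, -0.726, -0.0]
force: [0.4, -0.4, -0.5]
width: 1.002
```

```bash
python3 - <<'E'
from h import *
o=arm.observe(); print(o)
im=eyes.get_image("wrist")[:,:,::-1]; cv2.imwrite("pics/w1.png",im)
print(wproj([.505,.188,.092],o["position"],o["ee_rot"]))
E
```

```text
{'clock': 2.525, 'joints': array([-0.08112296,  0.2892606 , -0.47479059,  1.82319176,  0.14766411,
        1.06363111, -1.71520261]), 'dq': array([ 0.04280518, -0.02560573,  0.0462551 ,  0.04169258,  0.00400319,
        0.01002853,  0.04102554]), 'joint_efforts': array([-1.69853602e+00, -4.98731518e+01, -4.96141344e+00, -3.11516833e+01,
       -4.36574291e-02, -2.98413998e-01, -7.53307175e-01]), 'position': array([0.47613803, 0.1777332 , 0.22653065]), 'ee_rot': array([-3.05464627e+00, -7.25710372e-01, -1.47040050e-04]), 'force': array([ 0.38555838, -0.38305593, -0.48450463]), 'ft_torque': array([-0.05721792,  0.01139235,  0.00324453]), 'width': 1.0024180647272556}
[319.30527206 187.69384357]
```

View pics/w1.png

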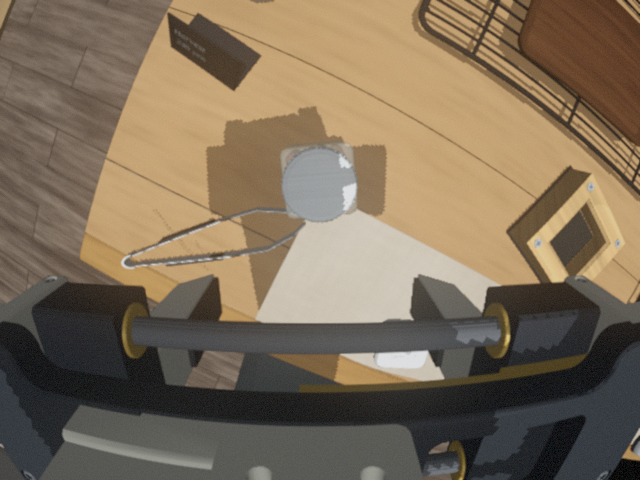

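```bash
python3 - <<'E'
import cv2
im=cv2.imread("pics/w1.png")
cv2.imwrite("pics/w1a.png",cv2.resize(im[135:235,265:375],(660,600),interpolation=2))
cv2.imwrite("pics/w1b.png",cv2.resize(im[155:295,500:640],(600,600),interpolation=2))
E
```

```text
(no output)
```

View pics/w1a.png

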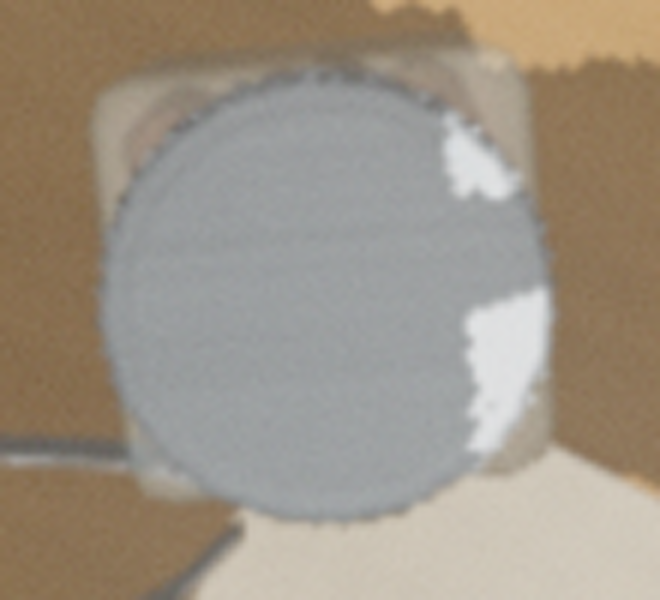

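View pics/w1b.png

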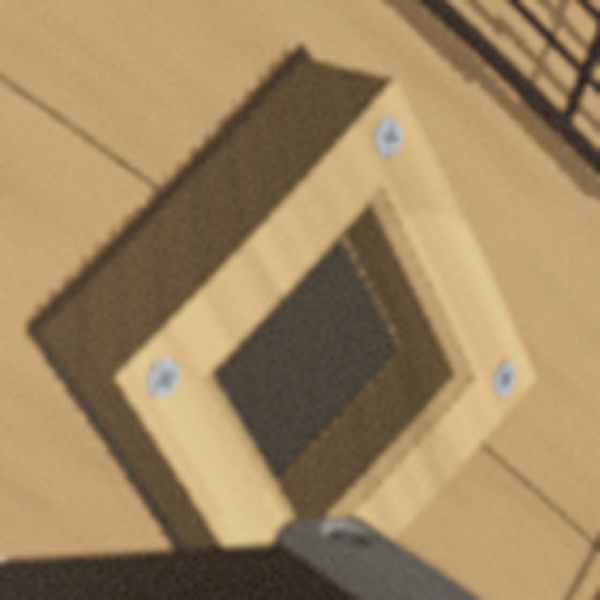

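```bash
python3 - <<'E'
from h import *
o=arm.observe(); p,rv=o["position"],o["ee_rot"]
g=lambda c,of,s:[(c[0]+.5)/s-.5+of[0],(c[1]+.5)/s-.5+of[1]]
f=lambda c,z:wray(g(c,(265,135),6),p,rv,z)
L=[f(c,.092) for c in ((105,294),(548,294),(326,68),(326,520))]
print("lid",np.mean(L,0), np.linalg.norm(L[0]-L[1]),np.linalg.norm(L[2]-L[3]))
for a,b in (((125,80),(505,47)),((155,498),(530,472)),((95,110),(128,470)),((530,70),(551,440))):
    A,B=f(a,.07),f(b,.07); print(A,B,np.degrees(np.arctan2(*(B-A)[1::-1]))%90)
h=lambda c:wray(g(c,(500,155),600/140),p,rv,.045)
T,Lf,Rt=h((393,80)),h((117,377)),h((537,378)); print(T,Lf,Rt,"c",(Lf+Rt)/2)
print([np.degrees(np.arctan2(*(b-a)[1::-1]))%90 for a,b in((T,Lf),(T,Rt))])
Rm=R.from_rotvec(rv).as_matrix(); print(Rm, Rm.T@(np.array([.505,.188,.0735])-p))
# consistency: scene camera lid
E
```

```text
lid [0.50752004 0.18704039 0.092     ] 0.05871146491572011 0.060798308379204635
[0.51952451 0.22446139 0.07      ] [0.54758571 0.17901361 0.07      ] 31.69276748146285
[0.46696144 0.19426384 0.07      ] [0.49487366 0.14736507 0.07      ] 30.759369935193398
[0.51385356 0.22640619 0.07      ] [0.46897739 0.199587   0.07      ] 30.863666386517394
[0.54631944 0.17439625 0.07      ] [0.50045747 0.14687313 0.07      ] 30.969203902037776
[ 0.65920395 -0.07965345  0.045     ] [ 0.55050479 -0.04293863  0.045     ] [ 0.6225229  -0.19039121  0.045     ] c [ 0.58651385 -0.11666492  0.045     ]
[np.float64(71.33680733396466), np.float64(71.6729389982113)]
[[ 8.94098645e-01  4.47869265e-01 -8.56888813e-04]
 [ 4.47869591e-01 -8.94098864e-01  2.25877811e-04]
 [-6.64979585e-04 -5.85731487e-04 -9.99999607e-01]] [0.03169506 0.00181622 0.15281526]
```

```bash
python3 - <<'E'
from h import *
o=arm.observe(); print(o["position"],o["ee_rot"],o["clock"],o["dq"])
p=np.array([0.47613803, 0.1777332 , 0.22653065]);rv=np.array([-3.05464627e+00, -7.25710372e-01, -1.47040050e-04])
g=lambda c,of,s:[(c[0]+.5)/s-.5+of[0],(c[1]+.5)/s-.5+of[1]]
f=lambda c,z:wray(g(c,(265,135),6),p,rv,z)
lid=np.mean([f(c,.092) for c in ((105,294),(548,294),(326,68),(326,520))],0)
h=lambda c:wray(g(c,(500,155),600/140),p,rv,.045)
print(lid,(h((117,377))+h((537,378)))/2)
A,B=f((125,80),.07),f((505,47),.07);print(np.degrees(np.arctan2(*(B-A)[1::-1]))%90)
for L in (lid,np.array([.506,.188,.092])):
  t=L.copy();t[2]=.0735
  print(R.from_rotvec(o["ee_rot"]).as_matrix().T@(t-o["position"]))
E
```

```text
[0.47597901 0.17539411 0.22633734] [-3.05688092e+00 -7.22815349e-01  1.22806980e-03] 2.575 [ 0.03369651 -0.01677193  0.02887236  0.02529862  0.00260837  0.00556229
  0.01264274]
[0.50769298 0.1896562  0.092     ] [ 0.58734346 -0.11353758  0.045     ]
31.817275669363248
[0.03484461 0.00154151 0.15281333]
[0.03258916 0.00226409 0.15281441]
```

Emit:
apply_moves(
  targets=[0, 0.04, 0.003, 0.11, 0, 0, 0.04, 0.002, 0.11, 0, 0, 0, 0, 0.04, 0, 0, 0, 0, 0, 0, 0, 0, 0, 0, 0, 0, 0, 0, 0, 0],
)

```text
clock: 3.32
position: [0.5064, 0.1868, 0.1243]
ee_rot: [-3.058, -0.718, -0.004]
force: [-0.4, 0.4, -0.3]
width: 0.997
```

```bash
python3 - <<'E'
from h import *
o=arm.observe(); print(o["position"],o["ee_rot"],o["clock"],o["dq"])
im=eyes.get_image("wrist")[:,:,::-1]; cv2.imwrite("pics/w2.png",im)
print(wproj([.5065,.1887,.092],o["position"],o["ee_rot"]))
t=np.array([.5065,.1887,.0735]); print(R.from_rotvec(o["ee_rot"]).as_matrix().T@(t-o["position"]))
E
```

```text
[0.50644517 0.18678595 0.1242592 ] [-3.05825606 -0.71840553 -0.00385794] 3.325 [-6.21533965e-04  6.45176196e-03  7.55603748e-04  1.91445604e-03
  2.25156942e-03 -2.84264891e-03 -6.57380488e-06]
[310.4698287  270.63169278]
[ 0.00077893 -0.0017136   0.05076041]
```

View pics/w2.png

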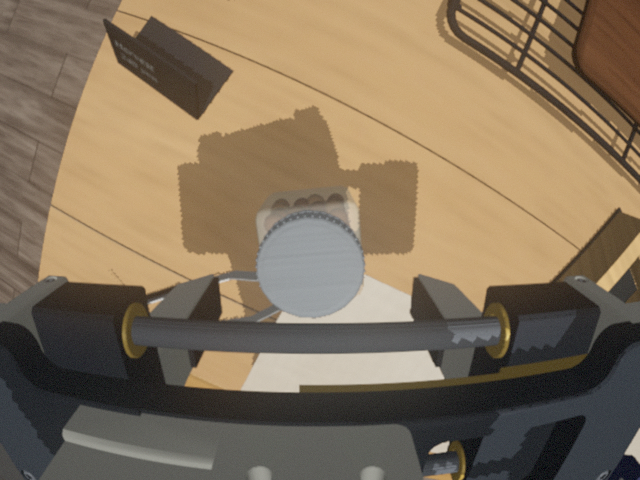

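```bash
python3 - <<'E'
from h import *
im=cv2.imread("pics/w2.png"); cv2.imwrite("pics/w2a.png",cv2.resize(im[180:330,240:380],(560,600),interpolation=2))
p=np.array([0.50644517,0.18678595,0.1242592]);rv=np.array([-3.05825606,-0.71840553,-0.00385794])
for u in ((311,265),(257,265),(365,265),(311,212),(311,318)): print(wray(u,p,rv,.092))
E
```

```text
[0.50961434 0.18990896 0.092     ]
[0.49618097 0.21657483 0.092     ]
[0.52277848 0.16322732 0.092     ]
[0.53625153 0.20305444 0.092     ]
[0.47986621 0.17526837 0.092     ]
```

View pics/w2a.png

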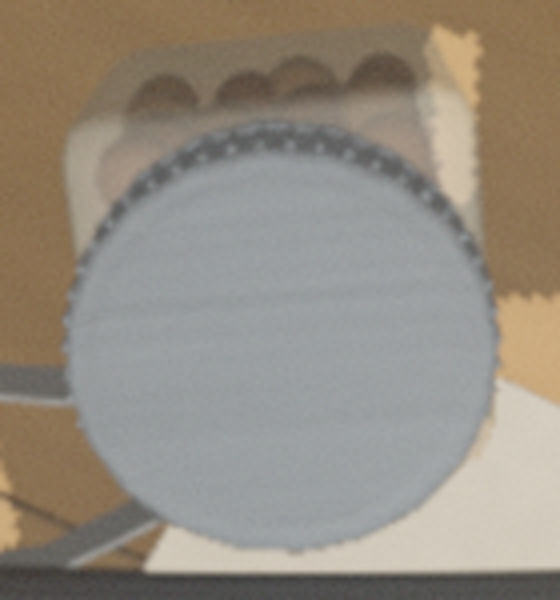

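Emit:
apply_moves(
  targets=[0, 0.002, -0.004, 0.04, 0, 0, 0, 0, 0.045, 0, 0, 0, 0, 0.04, 0, 0, 0, 0, 0, 0, 1, 0, 0, 0, 0, 1, 0, 0, 0, 0, 1, 0, 0, 0, 0, 1, 0, 0, 0, 0, 1, 0, 0, 0, 0],
  grip_force=55,
)

```text
clock: 4.5
position: [0.506, 0.1889, 0.073]
ee_rot: [-3.058, -0.719, -0.001]
force: [-0.3, 2.5, 2.5]
width: 0.67
```

```bash
python3 - <<'E'
from h import *
o=arm.observe(); print(o)
im=eyes.get_image("wrist")[:,:,::-1]; cv2.imwrite("pics/w3.png",im)
E
```

```text
{'clock': 4.5, 'joints': array([-0.15625737,  0.51694006, -0.40887549,  1.92243438,  0.28925118,
        0.7587158 , -1.83784922]), 'dq': array([-0.00057828,  0.00094686,  0.00090949, -0.00195618,  0.00294878,
        0.00069159, -0.00124128]), 'joint_efforts': array([ 1.10376868e+00, -6.09520483e+01, -4.43000749e+00, -2.22540522e+01,
        4.51191701e-01,  1.42396758e-01,  3.49382040e-03]), 'position': array([0.50595278, 0.18893617, 0.07303164]), 'ee_rot': array([-3.05769398e+00, -7.19160559e-01, -1.04599775e-03]), 'force': array([-0.29079765,  2.48585004,  2.49837753]), 'ft_torque': array([ 0.40886403,  0.1977609 , -0.01177712]), 'width': 0.6697125520453737}
```

View pics/w3.png

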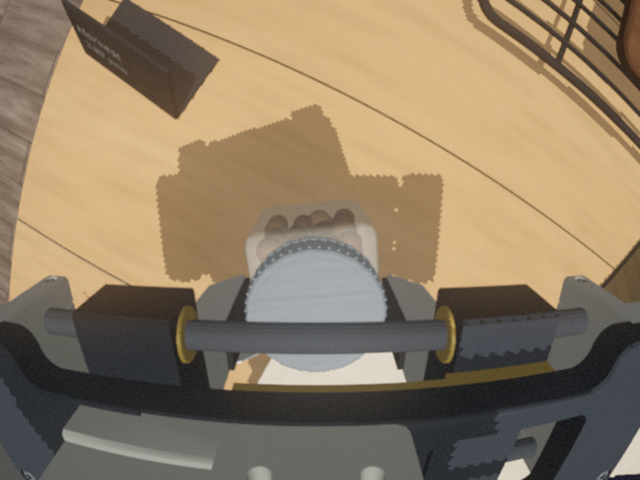

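Emit:
apply_moves(
  targets=[1, 0, 0, -0.03, 0, 1, 0, 0, -0.06, 0, 1, 0, 0, -0.08, 0, 1, 0, 0, -0.06, 0, 1, 0, 0, -0.02, 0, 1, 0, 0, 0, 0],
)

```text
clock: 5.3
position: [0.5058, 0.1881, 0.1727]
ee_rot: [3.058, 0.718, 0.0]
force: [-0.5, 0.2, -4.6]
width: 0.669
```

```bash
python3 - <<'E'
from h import *
o=arm.observe(); print(o["position"],o["ee_rot"],o["force"],o["width"],o["ft_torque"])
im=eyes.get_image("scene")[:,:,::-1]; cv2.imwrite("pics/s4.png",cv2.resize(im[200:330,200:400],(800,520)))
E
```

```text
[0.50575427 0.18811949 0.17268817] [3.05805990e+00 7.18225492e-01 6.28972753e-05] [-0.50390094  0.22812485 -4.62073941] 0.6693770476926715 [0.03254585 0.00614141 0.00024592]
```

View pics/s4.png

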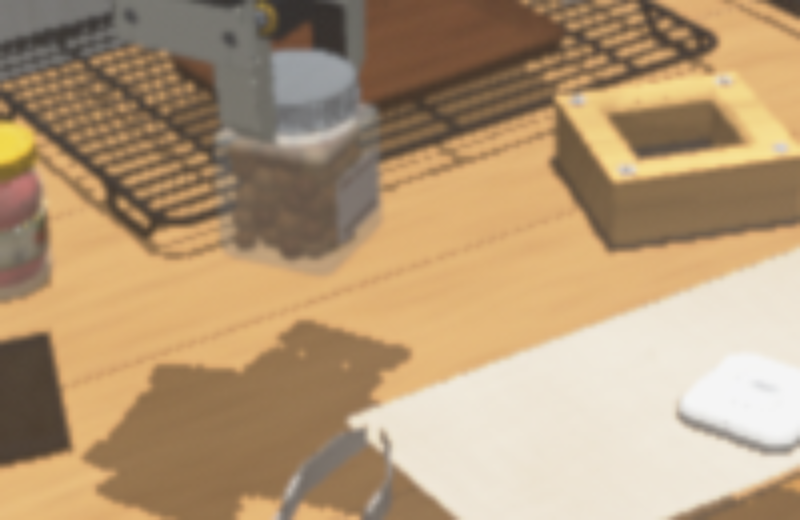

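The jar hangs upright from the lid, with a measured weight of 4.6 N. Next I'll carry it over the brace and turn it to line up.

Emit:
apply_moves(
  targets=[1, -0.006, 0.03, 0, 0, 1, -0.012, 0.057, 0, 0, 1, -0.016, 0.076, 0, 0, 1, -0.016, 0.076, 0, 0, 1, -0.016, 0.076, 0, 0, 1, -0.016, 0.076, 0, 0, 1, -0.016, 0.076, 0, 0, 1, -0.016, 0.076, 0, 0, 1, -0.016, 0.076, 0, 0, 1, -0.014, 0.067, 0, 0, 1, -0.01, 0.05, 0, 0, 1, -0.006, 0.03, 0, 0, 1, 0, 0, 0, -0.06, 1, 0, 0, 0, -0.09, 1, 0, 0, 0, -0.1, 1, 0, 0, 0, -0.1, 1, 0, 0, 0, -0.07, 1, 0, 0, 0, -0.028, 1, 0, 0, 0, 0, 1, 0, 0, 0, 0],
)

```text
clock: 7.85
position: [0.585, -0.1141, 0.1727]
ee_rot: [-2.623, -1.728, 0.0]
force: [0.2, 0.1, -3.3]
width: 0.673
```

```bash
python3 - <<'E'
from h import *
o=arm.observe(); print(o["position"],o["ee_rot"],o["force"],o["width"],o["ft_torque"],o["joints"],o["clock"])
Rm=R.from_rotvec(o["ee_rot"]).as_matrix(); print(np.degrees(np.arctan2(Rm[1,0],Rm[0,0])))
im=eyes.get_image("wrist")[:,:,::-1]; cv2.imwrite("pics/w5.png",im)
im=eyes.get_image("top")[:,:,::-1]; cv2.imwrite("pics/t5.png",cv2.resize(im[180:280,320:440],(720,600)))
im=eyes.get_image("scene")[:,:,::-1]; cv2.imwrite("pics/s5.png",cv2.resize(im[140:280,300:440],(600,600)))
E
```

```text
[ 0.58500129 -0.11407996  0.1726715 ] [-2.62347515e+00 -1.72794703e+00  1.02837271e-05] [ 0.2128292   0.13130072 -3.29962085] 0.6728903351731037 [-0.00266443 -0.07797683 -0.02998136] [ 0.47212797  0.49574227 -0.53136752  1.68041354  0.28260588  1.04281752
 -0.5562465 ] 7.85
66.74164763576402
```

View pics/w5.png

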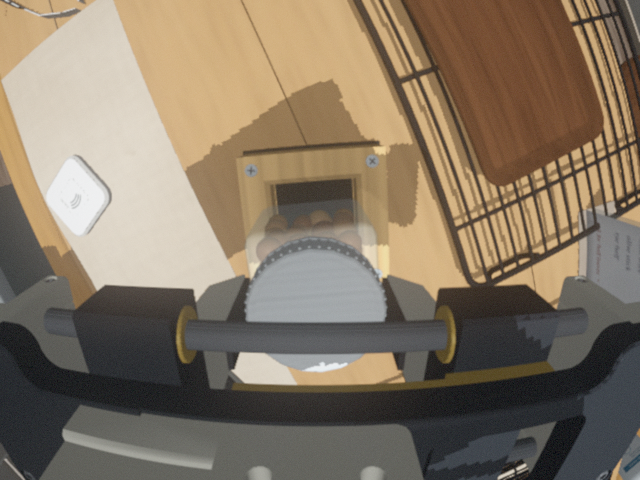

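View pics/s5.png

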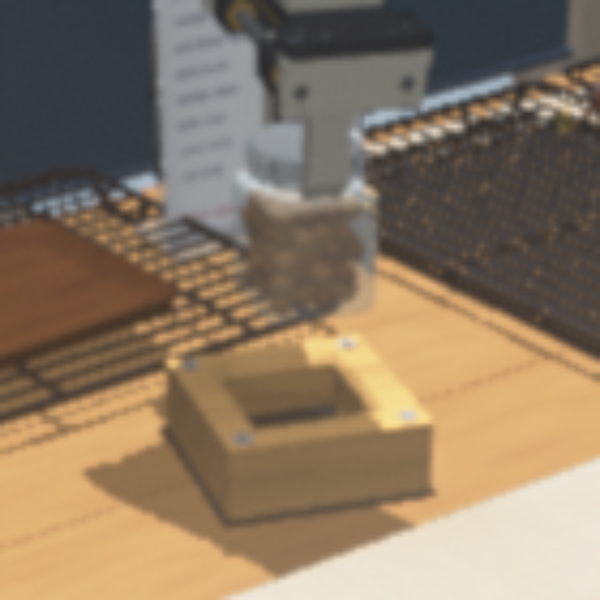

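View pics/t5.png

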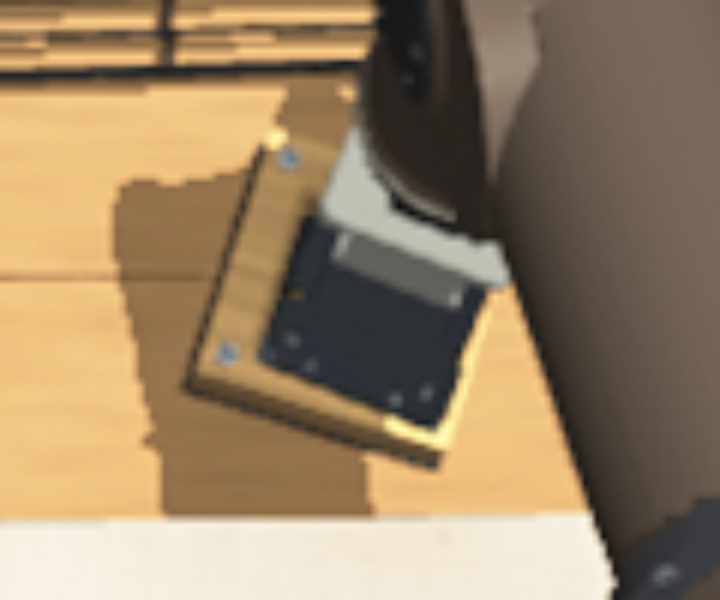

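```bash
python3 - <<'E'
import cv2
im=cv2.imread("pics/w5.png")
cv2.imwrite("pics/w5a.png",cv2.resize(im[135:285,225:405],(720,600),interpolation=2))
E
```

```text
(no output)
```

View pics/w5a.png

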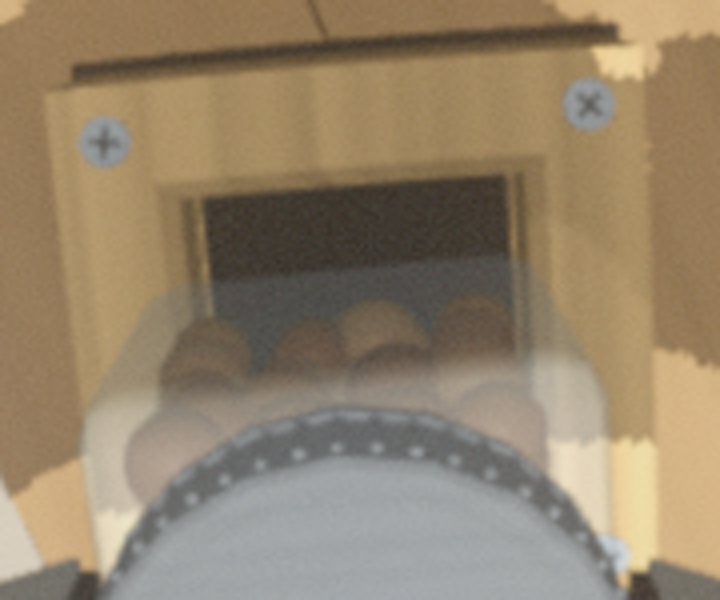

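```bash
python3 - <<'E'
from h import *
p=np.array([0.58500129,-0.11407996,0.1726715]);rv=np.array([-2.62347515,-1.72794703,1e-5])
Rm=R.from_rotvec(rv).as_matrix()
g=lambda c:[(c[0]+.5)/4-.5+225,(c[1]+.5)/4-.5+135]
def s(n,a,b,z):
    A,B=[wray(g(c),p,rv,z) for c in (a,b)]; l=Rm.T@((A+B)/2-p); d=Rm.T@(B-A)
    print(n,(A+B)/2,"tool",l,"len",np.linalg.norm(B-A),"yaw in tool deg",np.degrees(np.arctan2(d[0],d[1])), "world", np.degrees(np.arctan2(*(B-A)[1::-1]))%90)
s("brace back",(47,92),(648,43),.045)
s("screws",(104,141),(590,103),.045)
s("pocket mouth",(158,188),(548,157),.045)
s("pocket floor back",(210,198),(505,177),.015)
s("jar bottom",(155,293),(540,262),.0997)
s("jar top back",(85,425),(605,390),.1697)
for P in ((.585,-.114,.045),): pass
E
```

```text
brace back [ 0.60666024 -0.05847276  0.045     ] tool [ 0.05962832 -0.00203874  0.12767768] len 0.11666050277682335 yaw in tool deg 4.641927291036939 world 71.38357484614671
screws [ 0.60231243 -0.06850851  0.045     ] tool [ 0.04869128 -0.00207033  0.12767661] len 0.09440135520087832 yaw in tool deg 4.465311242150123 world 71.20695879822765
pocket mouth [ 0.59945952 -0.0782329   0.045     ] tool [ 0.03863061 -0.00085144  0.12767543] len 0.07597230483415035 yaw in tool deg 4.588891836585875 world 71.33053939198433
pocket floor back [ 0.59728429 -0.08530248  0.015     ] tool [ 3.12736567e-02 -5.34632393e-05  1.57674580e-01] len 0.0634267175759876 yaw in tool deg 4.134050549983232 world 70.8756981079252
jar bottom [ 0.59519867 -0.0868842   0.0997    ] tool [ 0.02900522 -0.00135861  0.07297457] len 0.06155504567919425 yaw in tool deg 4.698384869027213 world 71.4400324238315
jar top back [ 0.59531085 -0.08765916  0.1697    ] tool [ 0.02834441 -0.00096077  0.00297444] len 0.05954046724792721 yaw in tool deg 4.050429379493276 world 70.79207693791605
```

Emit:
apply_moves(
  targets=[1, 0.003, 0.0035, 0.03, 0, 1, 0, 0, 0.05, 0, 1, 0, 0, 0.035, 0, 1, 0, 0, 0, 0, 1, 0, 0, 0, 0],
)

```text
clock: 8.62
position: [0.5872, -0.1137, 0.1271]
ee_rot: [2.623, 1.729, 0.001]
force: [-0.3, 0.0, -3.3]
width: 0.666
```

```bash
python3 - <<'E'
from h import *
o=arm.observe(); print(repr(o["position"]),repr(o["ee_rot"]),o["force"],o["width"],o["ft_torque"],o["clock"])
im=eyes.get_image("wrist")[:,:,::-1]; cv2.imwrite("pics/w6a.png",cv2.resize(im[135:285,225:405],(720,600),interpolation=2))
im=eyes.get_image("scene")[:,:,::-1]; cv2.imwrite("pics/s6.png",cv2.resize(im[190:280,320:420],(660,594),interpolation=2))
E
```

```text
array([ 0.58717367, -0.11371242,  0.12710568]) array([2.62282184e+00, 1.72873805e+00, 8.39900616e-04]) [-0.29010492  0.01950574 -3.29215539] 0.6661627481415492 [-0.01858589 -0.06319304  0.03569429] 8.625
```

View pics/w6a.png

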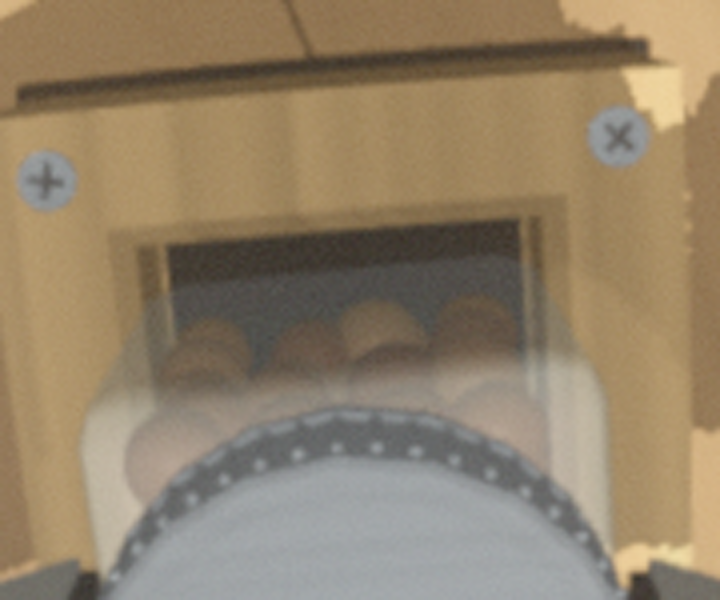

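View pics/s6.png

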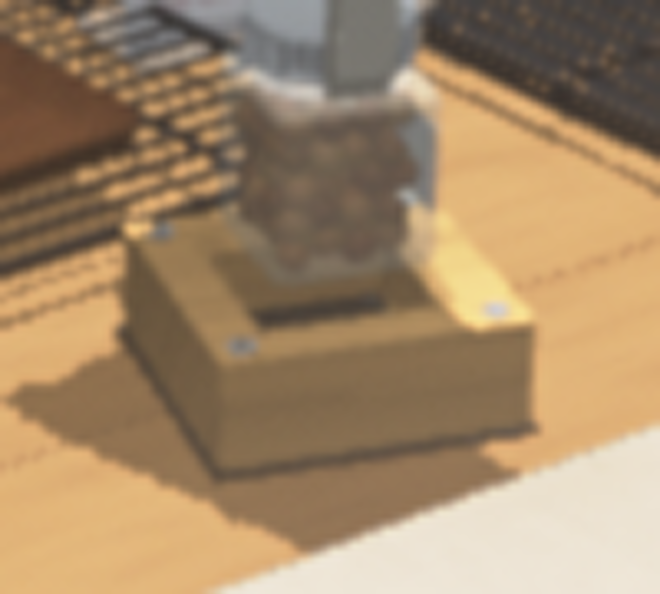

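```bash
python3 - <<'E'
from h import *
p=np.array([ 0.58717367, -0.11371242,  0.12710568]);rv=np.array([2.62282184e+00, 1.72873805e+00, 8.39900616e-04])
Rm=R.from_rotvec(rv).as_matrix()
g=lambda c:[(c[0]+.5)/4-.5+225,(c[1]+.5)/4-.5+135]
def s(n,a,b,z,h):
    A,B=[wray(g(c),p,rv,z) for c in (a,b)]; l=Rm.T@((A+B)/2-p); d=Rm.T@(B-A);d/=np.linalg.norm(d)
    print(n,"center tool",l[:2]+h*np.array([-d[1],d[0]]),"len",np.linalg.norm(B-A),"yaw",np.degrees(np.arctan2(d[0],d[1])))
s("screws",(47,181),(619,136),.045,.0472)
s("pocket mouth",(110,235),(565,198),.045,.038)
s("brace right half",(0,115),(682,66),.045,.058)
s("jar bottom",(155,290),(540,257),.0541,.032)
E
```

```text
screws center tool [ 0.00019149 -0.00030593] len 0.09413429545928376 yaw 4.4422250301999515
pocket mouth center tool [-4.39214410e-04 -6.04579902e-05] len 0.07512352368300047 yaw 4.657684898950692
brace right half center tool [0.00089158 0.00143763] len 0.11187522946924829 yaw 4.050970149902619
jar bottom center tool [-0.0022309   0.00142358] len 0.06155293837353117 yaw 4.988525056034648
```

Emit:
apply_moves(
  targets=[1, 0, 0, 0.015, 0, 1, 0, 0, 0.02, 0, 1, 0, 0, 0.02, 0, 1, 0, 0, 0.02, 0, 1, 0, 0, 0, 0],
)

```text
clock: 9.35
position: [0.5862, -0.1138, 0.0958]
ee_rot: [-2.622, -1.728, 0.002]
force: [-0.4, 0.4, -4.0]
width: 0.673
```

```bash
python3 - <<'E'
from h import *
o=arm.observe(); print(repr(o["position"]),repr(o["ee_rot"]),o["force"],o["width"],o["ft_torque"],o["clock"])
E
```

```text
array([ 0.5862011 , -0.11376181,  0.09576883]) array([-2.62216616e+00, -1.72834747e+00,  1.88808546e-03]) [-0.39842622  0.428575   -3.99366994] 0.6733548510764599 [-0.00735002 -0.02992859  0.01549146] 9.35
```

Emit:
apply_moves(
  targets=[1, 0, 0, 0.01, 0, 1, 0, 0, 0.008, 0, 1, 0, 0, 0.004, 0, 1, 0, 0, 0, 0],
)

```text
clock: 9.85
position: [0.5868, -0.1139, 0.0882]
ee_rot: [2.623, 1.729, -0.0]
force: [-1.9, 0.2, -0.1]
width: 0.67
```

```bash
python3 - <<'E'
from h import *
o=arm.observe(); print(repr(o["position"]),repr(o["ee_rot"]),o["force"],o["width"],o["ft_torque"],o["clock"])
im=eyes.get_image("scene")[:,:,::-1]; cv2.imwrite("pics/s7.png",cv2.resize(im[190:280,320:420],(660,594),interpolation=2))
im=eyes.get_image("wrist")[:,:,::-1]; cv2.imwrite("pics/w7.png",cv2.resize(im[135:285,225:405],(720,600),interpolation=2))
E
```

```text
array([ 0.58681913, -0.11385604,  0.08821144]) array([ 2.62291402e+00,  1.72863758e+00, -2.63724059e-07]) [-1.91933092  0.16567655 -0.09291316] 0.6704102403726846 [-0.06253934  0.3715834  -0.00945732] 9.85
```

View pics/s7.png

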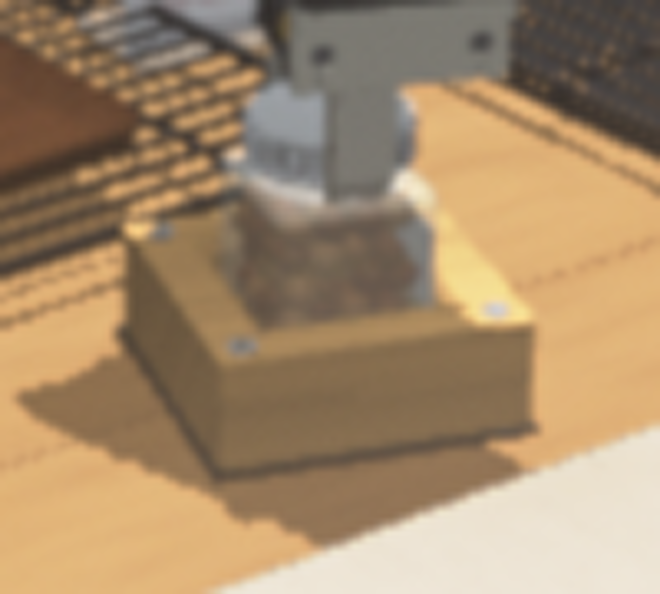

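View pics/w7.png

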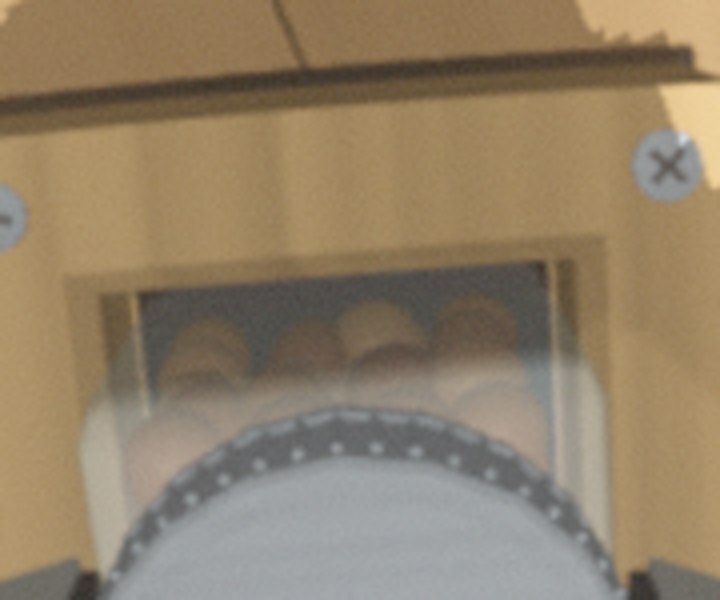

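Emit:
apply_moves(
  targets=[1, 0, 0, 0.003, 0, 1, 0, 0, 0, 0, 1, 0, 0, 0, 0],
)

```text
clock: 10.32
position: [0.587, -0.1138, 0.0878]
ee_rot: [2.623, 1.728, 0.001]
force: [-5.0, 0.3, 9.7]
width: 0.673
```

```bash
python3 - <<'E'
from h import *
o=arm.observe(); print(repr(o["position"]),repr(o["ee_rot"]),o["force"],o["width"],o["ft_torque"],o["clock"])
E
```

```text
array([ 0.58698626, -0.11382813,  0.08783101]) array([2.62250333e+00, 1.72820672e+00, 5.08403139e-04]) [-5.01464949  0.33895362  9.66234006] 0.6726659054574823 [ 0.02485461  1.0550333  -0.00552919] 10.325
```

Emit:
apply_moves(
  targets=[1, -0.001, -0.002, 0, 0, 1, 0, 0, 0, -0.04, 1, 0, 0, -0.001, -0.06, 1, 0, 0, -0.001, -0.06, 1, 0, 0, -0.001, -0.06, 1, 0, 0, -0.001, -0.06, 1, 0, 0, -0.001, -0.06, 1, 0, 0, -0.001, -0.06, 1, 0, 0, 0, 0],
  grip_force=58,
)

```text
clock: 11.45
position: [0.5868, -0.1139, 0.0898]
ee_rot: [1.961, 2.453, 0.002]
force: [-0.2, -0.6, 4.4]
width: 0.671
```

```bash
python3 - <<'E'
from h import *
o=arm.observe(); print(repr(o["position"]),repr(o["ee_rot"]),o["force"],o["width"],o["ft_torque"],o["clock"],o["joints"])
Rm=R.from_rotvec(o["ee_rot"]).as_matrix(); print(np.degrees(np.arctan2(Rm[1,0],Rm[0,0])))
im=eyes.get_image("wrist")[:,:,::-1]; cv2.imwrite("pics/w8.png",im)
E
```

```text
array([ 0.58680833, -0.11391499,  0.08977269]) array([1.96051197e+00, 2.45293159e+00, 2.07573871e-03]) [-0.21065732 -0.64662286  4.42038238] 0.6712132301924172 [-0.00763459 -0.18706014  0.0622175 ] 11.45 [ 0.54476585  0.62560202 -0.65441395  1.75224398  0.46390918  0.9213109
 -0.08245083]
102.73260776587856
```

View pics/w8.png

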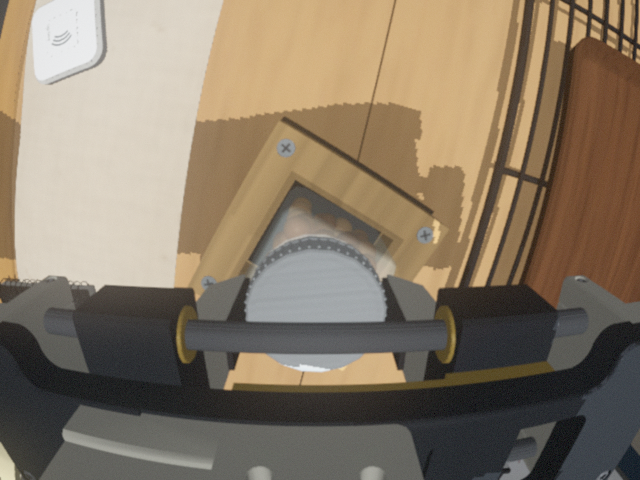

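Emit:
apply_moves(
  targets=[1, 0, 0, -0.0015, -0.05, 1, 0, 0, -0.001, -0.05, 1, 0, 0, -0.001, -0.05, 1, 0, 0, -0.001, -0.05, 1, 0, 0, 0, -0.05, 1, 0, 0, 0, -0.03, 1, 0, 0, 0, 0, 1, 0, 0, 0, 0],
)

```text
clock: 12.5
position: [0.5859, -0.1139, 0.0908]
ee_rot: [-1.381, -2.822, 0.0]
force: [0.2, 0.3, -1.6]
width: 0.672
```

```bash
python3 - <<'E'
from h import *
o=arm.observe(); print(repr(o["position"]),repr(o["ee_rot"]),o["force"],o["width"],o["ft_torque"],o["clock"])
Rm=R.from_rotvec(o["ee_rot"]).as_matrix(); print(np.degrees(np.arctan2(Rm[1,0],Rm[0,0])))
im=eyes.get_image("wrist")[:,:,::-1]; cv2.imwrite("pics/w9.png",cv2.resize(im[135:315,205:435],(766,600),interpolation=2))
E
```

```text
array([ 0.58587541, -0.11391376,  0.09083951]) array([-1.38065752e+00, -2.82190058e+00,  1.31679669e-04]) [ 0.24574454  0.27121121 -1.62323587] 0.6716708720883638 [ 0.01172232 -0.06019139  0.03881047] 12.5
127.85821843062338
```

View pics/w9.png

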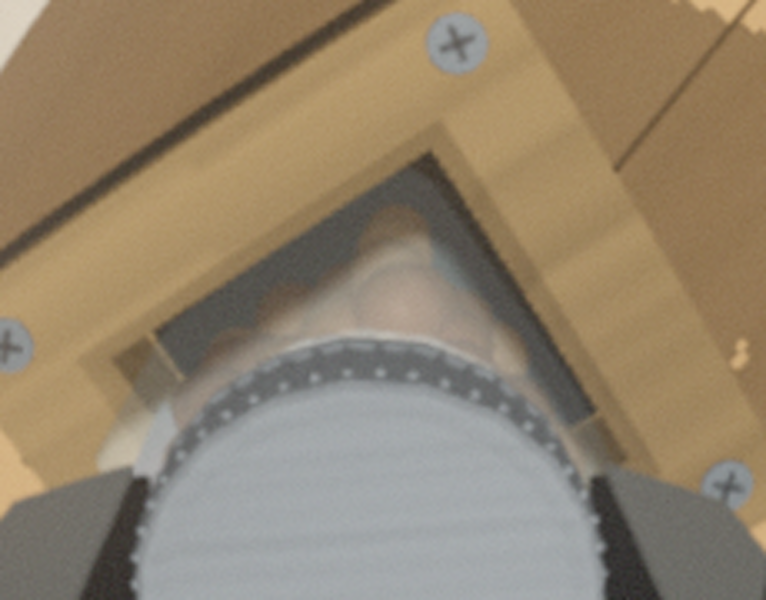

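Emit:
apply_moves(
  targets=[1, 0, 0, -0.005, 0, 1, 0, 0, -0.005, 0, 1, 0, 0, -0.005, 0, 1, 0, 0, 0, 0],
)

```text
clock: 13.05
position: [0.586, -0.1139, 0.0972]
ee_rot: [1.378, 2.823, 0.0]
force: [0.4, -0.6, -1.1]
width: 0.672
```

```bash
python3 - <<'E'
from h import *
o=arm.observe(); print(repr(o["position"]),o["force"],o["width"],o["ft_torque"],o["clock"])
im=eyes.get_image("scene")[:,:,::-1]; cv2.imwrite("pics/s10.png",cv2.resize(im[190:280,320:420],(660,594),interpolation=2))
im=eyes.get_image("wrist")[:,:,::-1]; cv2.imwrite("pics/w10.png",cv2.resize(im[135:315,205:435],(766,600),interpolation=2))
E
```

```text
array([ 0.58604997, -0.11387085,  0.09717629]) [ 0.39812264 -0.63063884 -1.13391564] 0.672118547776265 [ 0.0177847  -0.13720793  0.0139006 ] 13.05
```

View pics/s10.png

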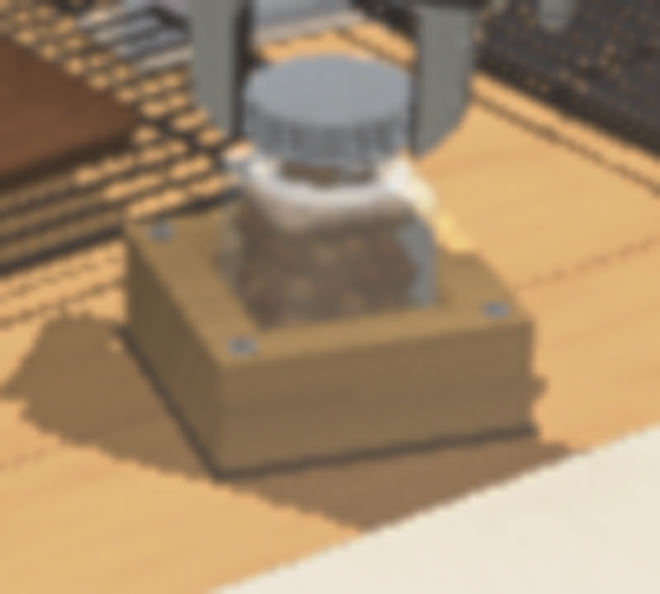

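View pics/w10.png

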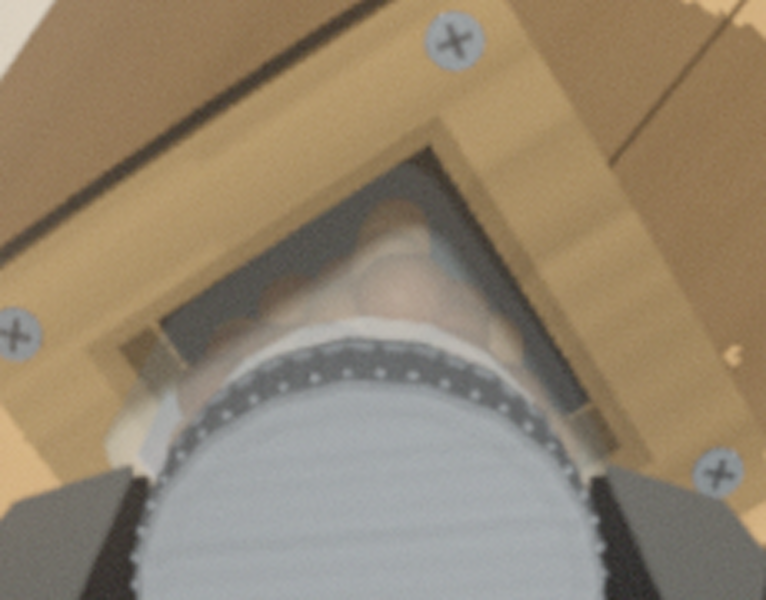

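Emit:
apply_moves(
  targets=[1, 0, 0, -0.012, 0, 1, 0, 0, -0.018, 0, 1, 0, 0, -0.022, 0, 1, 0, 0, -0.018, 0, 1, 0, 0, -0.012, 0, 1, 0, 0, 0, 0, 1, 0, 0, 0, 0, 1, 0, 0, 0, 0],
)

```text
clock: 14.15
position: [0.5857, -0.1139, 0.1294]
ee_rot: [-1.378, -2.823, 0.0]
force: [0.2, 0.6, -1.0]
width: 0.669
```

```bash
python3 - <<'E'
from h import *
o=arm.observe(); print(repr(o["position"]),o["ee_rot"],o["force"],o["width"],o["dq"],o["clock"])
im=eyes.get_image("scene")[:,:,::-1]; cv2.imwrite("pics/s11.png",cv2.resize(im[180:280,320:420],(600,600),interpolation=2)); cv2.imwrite("pics/s11f.png",im)
im=eyes.get_image("wrist")[:,:,::-1]; cv2.imwrite("pics/w11.png",im)
E
```

```text
array([ 0.58568305, -0.11388871,  0.12942791]) [-1.37755526e+00 -2.82292094e+00  3.86466116e-04] [ 0.17554572  0.63656009 -1.00576715] 0.6687815666164957 [ 0.00011216 -0.00024301 -0.00284144 -0.00019151 -0.00066034 -0.00171823
 -0.00157367] 14.15
```

View pics/s11.png

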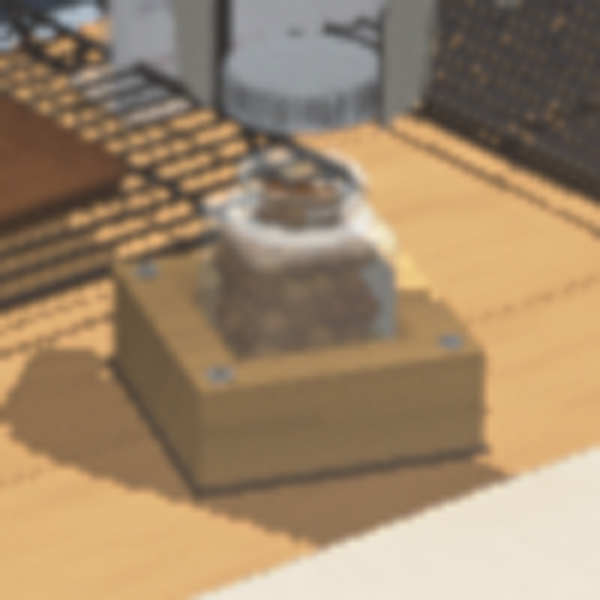

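View pics/w11.png

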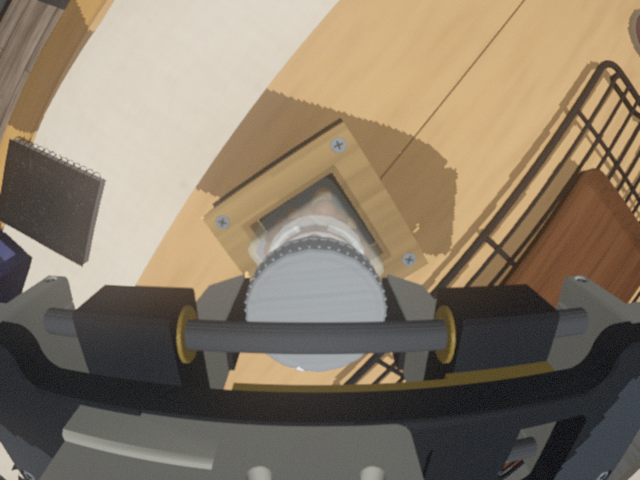

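```bash
python3 -c "
from cell import arm
print(arm.sign_off())"
```

```text
the job is handed in; nothing more can be done
None
```

The jar is open. It stands in the brace, and the gripper holds the lid still above its mouth. I handed the job in at about 14.3 s of the 42 s allowed; sign-off reports no verdict.

**What I did:** I gripped the jar by its lid, carried it to the brace and turned it about 40° to match the pocket. I lowered it until the floor pushed back with about 10 N. Then I turned the lid about 61° anticlockwise while letting it rise 3 mm, and lifted it straight off.

**Last checks:**
- **Lid:** its lower edge is about 29 mm above the rim, worked out from the gripper height. It is level and not moving, and the gripper opening still matches the lid's width. The gripper stayed within about 1.5 mm of where the jar was seated.
- **Jar:** the pictures show it upright and seated in the brace. It did not follow the lid up, since the downward load on the wrist was only about 1 N.
- **Other items:** I never moved near the jam jars or the card reader, but I did not measure their positions again at the end.

**Uncertain or in disagreement:**
- I did not measure the lid's angle against the jar directly. Allowing for the jar's play in the pocket, I put it at 55° or more, and the lid came off freely.
- The top and wrist cameras disagreed by 2 to 3 mm on where the brace was. I relied mainly on the wrist camera, and the jar went in with only a light sideways push of about 5 N, which I then relieved.

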